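# Tip the oilstone over onto the sharpening board

### The arm

A 6-joint arm with a two-finger parallel gripper is mounted at the origin on a cart in front of the work surface, level with it; the furniture and walls round the work are solid. World frame = base frame: x ahead of the robot, y to its left, z up, the work surface at z = 0. Lengths are in m, angles in degrees, forces in N, time in s.
With the tool pointing down it reaches from about 0.35 to 0.925 m from the base axis. Payload 6.4 kg.
Tool frame: the origin (TCP) lies on the centre line of the jaws, within the pads' length; the fingertips stand 22 mm ahead of it and the grasp point (between the pads) lies 3 mm ahead of it; z points along the fingers, y is the line along which they close (so a half turn about z gives the same grasp; the last joint's range is limited). The gripper opens to 94 mm and grips with 3 to 60 N. Pads are 16 mm wide; open, the fingers measure 119 mm over their backs; the gripper's body (75 mm by 177 mm) begins 78 mm behind the grasp point.
Start: joints at [-73.23, 14.043, 89.255, -0, 76.702, -9.975], TCP at [0.293, -0.58, 0.227] pointing down, gripper open.
Joint ranges: [-179.41, 179.41], [-58.25, 129.5], [7.25, 145.43], [-54.29, 234.29], [11.92, 165.04], [-157.13, 157.13]. Speed limits (degrees/s): [147.25, 147.25, 180, 180, 180, 180].

### API

Orientations are given as [roll, pitch, yaw] about the fixed x, y, z axes, in that order (R = Rz(yaw) Ry(pitch) Rx(roll)).
In Python, from station import monitor, optics, manip gives the robot as it stands.
- The arm moves only by the tool carry_out, never from a script. Its argument "plan" is a list of rows, each a list of 3 entries, a list of its own where there are three numbers: the shift along the world's x, y, z in m, then the turn, a rotation vector about the world's x, y, z in degrees, then the finger opening in m, from 0 to 0.094. A call has 1 to 20 rows; each row is the pose to reach, as a shift and turn from the pose commanded when the call began; what a row does not reach only later rows make up. A row lasts 1/12 s, in which the tool goes at most 41.7 mm and 7.16 degrees, less where a joint would pass 70% of its speed; a pose out of reach is approached as far as the arm can. A call with a gripper value outside its range is refused whole. The fingers move at their own pace and stop on an object; "force" is the grip in N (left out, the last holds). Time passes only in rows, so rows that repeat a pose let the fingers close. It gives the time, the measured TCP pose, the force, the opening and the grip force at its end, in the units of the state.
- monitor.state(): the state, without advancing time (a new reading comes with each control period).
- optics.grab_frame(name): name is "scene" or "top" or "wrist"; returns a dict with "image" (420x560x3 uint8, red, green, blue), "depth" (420x560 float32, m along the optical axis (not along the pixel's ray), 0 where there is no reading), "fov_y" (degrees; the focal length in pixels is half the picture's height over the tangent of half this angle, whatever the lens; pixels are square), "cx", "cy" (the principal point, pixels), "R" (3x3) and "t" (3): a world point X has camera coordinates R X + t; the wrist camera has in their place "tool_from_camera" (4x4, takes a point from camera to tool coordinates, whose origin is the TCP and whose axes are the flange's). Camera axes: x right, y down, z forward; pixel columns grow to the right and rows downward; lengths in m; the calibration is good to about 2 mm. A picture is of the moment at which its call begins: read the wrist's pose just before it.
- manip.sign_off(): hands the job in; it is judged then, once.
The state is a dict: "time_s": time; "joint_positions": joint angles; "qvel": joint speeds; "effort": joint torques, N m; "tool_pos": TCP position; "eef_rot": TCP orientation; "wrist_force": force on the tool from outside, world axes, zero at the start; "moment": the same for the moment, N m; "opening": finger opening in m; "grasp_force": force on a finger pad.
Only numpy, scipy, OpenCV 4.12 (cv2) and the standard library are available. Lean on these libraries where they do the work, as an engineer would, in place of code of your own. Each camera call takes 0.05 s, during which the arm holds its last target. There are 200 camera calls.

### The job

Turn the double-sided oilstone over without picking it up: with the fingertips push it across the bench against the front edge of the sharpening board, drag its near side upward while pressing it against that edge until it tips up on its long side, and push it on over so that it lies upside down on the board. Then push it back until its long side lies against the batten, between the ends of the board, and leave it there. Never lift it clear, and leave the finial, the pencil and the sanding block where they are.

Things in the scene. Friction and masses are not known exactly. Their poses are not given: they have to be found in the camera images.
- stone: grey oilstone, a plain block 150 x 50 x 22 mm, 0.33 to 0.51 kg. Origin at the centre of the face that lies on the bench at the start, z up out of the other face. Its own x and y are turned 9 degrees from its sides: use stone_center for its direction. Its long sides start within 0.25 rad of parallel to the board's front edge, its middle 66 to 91 mm in front of that edge
- stone_center (a point): middle of the oilstone; x along its 150 mm, y across its 50 mm, z up at the start, down at the end. Fingertips set low on the near long side, pressing about 12 N towards the board and moved up on an arc of 50 mm radius about the far lower edge, drag that side up by friction; the far lower edge backs off 12 to 22 mm meanwhile. Past about 66 degrees the stone comes upright by itself
- sharpening_board: flat wooden board fixed on the bench, 98 mm deep (x), 260 mm long (y), 6 mm thick. Origin at the centre of its underside, x points away from the robot across the board, z up. The front 68 mm is the free bed; on the back 30 mm stands a batten over the full length, 14 mm higher than the bed. The bed's front edge is the low wall, 6 mm high, over which the stone is tipped
- front_edge (a point): middle of the upper front edge of the board, at board x = -49 mm, 6 mm above the bench; axes as the board's
- batten_foot (a point): middle of the foot of the batten's front face, on the bed, at board x = +19 mm; the stone pushed home has its long side here, its centre at board x = -6 mm, 17 mm above the bench
- finial: small turned wooden finial, 38 mm across, 71 mm tall, standing left of the stone; origin at the centre of its foot. Bystander
- pencil: short yellow pencil, 97 x 30 x 7 mm over all, lying right of the stone; origin under its centre. Bystander
- sanding: cork sanding block wrapped in abrasive paper, 96 x 117 x 32 mm, left of the board; origin under its centre. Bystander

How it is judged:
By the outcome, as a careful person would: the job done as asked, in the order asked, and still so for the second after the job is handed in, with the robot touching nothing.
It also fails if it takes over 64 s, if anything falls off the work surface, if the arm or the gripper's body presses on something with over 40 N, if the wrist force passes 120 N, or if a joint passes its speed limit or range.

## Working session

There is one attempt and no reset: what is moved stays moved. The work goes in short steps, Python scripts to look and compute and a tool call to move; the robot and the scene stay as the last step left them, time stands still between calls to the robot, and variables do not carry over. Pictures are saved under pics/ and viewed, at most 10 in all, crops included, and the job is handed in when it is done.

Besides the shell and the picture viewer there is one more tool, called after "Emit:" as name(argument=value, ...), one argument or row to a line, values as JSON. carry_out: Moves the arm, as the interface text tells. Its arguments: {"type":"object","properties":{"plan":{"type":"array","items":{"type":"array"}},"force":{"type":"number"}},"required":["plan"]}

```bash
mkdir -p pics
cat > h.py <<'E'
import numpy as np, cv2
from station import monitor, optics, manip
def cloud(f):
    h,w=f["depth"].shape; fl=h/2/np.tan(np.radians(f["fov_y"])/2)
    v,u=np.mgrid[:h,:w]; d=f["depth"]
    c=np.stack([(u-f["cx"])/fl*d,(v-f["cy"])/fl*d,d],-1)
    return (c-np.array(f["t"]))@np.array(f["R"])   # R^T (c-t)
def save(f,n): cv2.imwrite("pics/"+n,cv2.cvtColor(f["image"],cv2.COLOR_RGB2BGR))
E
python3 - <<'E'
from h import *
print(monitor.state())
for n in ("top","scene"):
    f=optics.grab_frame(n); save(f,n+"0.png"); P=cloud(f); np.save(n+"P.npy",P)
    print(n,f["fov_y"],P[210,280],-np.array(f["R"]).T@f["t"])
E
```

```text
{'time_s': 0.0, 'joint_positions': array([-7.32309895e+01,  1.40808801e+01,  8.93224136e+01, -8.69106029e-04,
        7.67004857e+01, -9.97429324e+00]), 'qvel': array([-0.04725568, -0.14051522,  0.01608163,  0.18142524, -0.03749974,
       -0.07229666]), 'effort': array([ 2.74300444e-03, -4.15834272e+01, -3.14602304e+01,  6.85932627e-02,
        3.31872341e-02, -1.30656667e-04]), 'tool_pos': array([ 0.2923498 , -0.57994293,  0.2264049 ]), 'eef_rot': array([-1.79897643e+02, -1.71425898e-02,  2.67434891e+01]), 'wrist_force': array([-0.20789153,  0.32109314, -0.12881167]), 'moment': array([ 0.0253991 , -0.05381118, -0.07028754]), 'grasp_force': 0.0, 'opening': 0.09382906721121846}
top 43.87724003504882 [ 0.46070714  0.19181406 -0.00202441] [0.40404481 0.1961499  1.0345052 ]
scene 42.62418960209325 [ 0.49710887  0.16515496 -0.00116408] [-0.31902326  0.73779191  0.75923631]
```

View pics/top0.png

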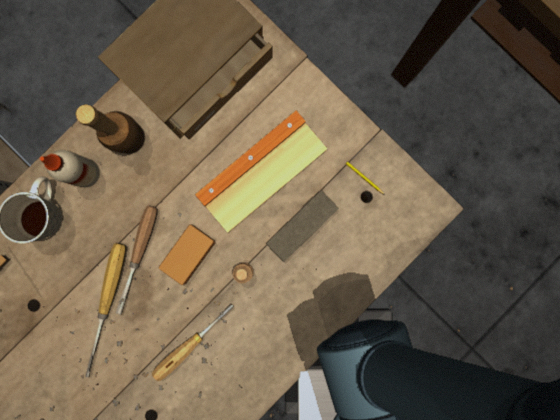

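View pics/scene0.png

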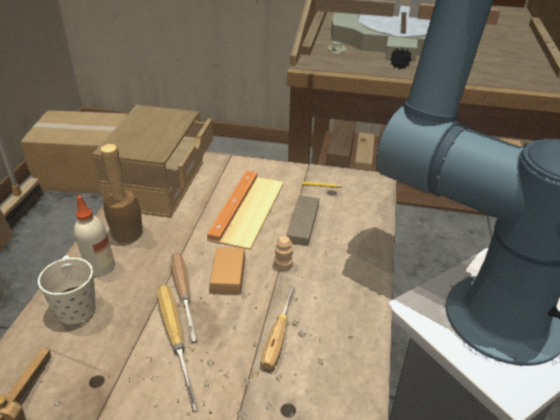

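The top view shows the board (bed front edge from about (228,231) to (327,149)), the stone around (302,227), the finial at (243,272), the pencil at (365,178) and the sanding block at (187,254). The scene view agrees with this. Next I'll measure them.

Run:
```python
from h import *
P=np.load("topP.npy"); im=cv2.imread("pics/top0.png"); hsv=cv2.cvtColor(im,cv2.COLOR_BGR2HSV)
def px(u,v): return P[v,u].round(4)
for n,u,v in [("bench",250,245),("bed",268,178),("stone",302,227),("finial",241,273),("pencil",366,178),("sand",187,254),("batten",250,158)]: print(n,px(u,v),hsv[v,u])
Z=P[...,2]
def rect(n,m,box):
    k=np.zeros_like(m); u0,v0,u1,v1=box; k[v0:v1,u0:u1]=m[v0:v1,u0:u1]
    k=cv2.morphologyEx(k.astype(np.uint8),cv2.MORPH_OPEN,np.ones((3,3)))
    l,lab,st,_=cv2.connectedComponentsWithStats(k); i=1+st[1:,4].argmax(); q=P[lab==i]
    r=cv2.minAreaRect((q[:,:2]*1000).astype(np.float32)); print(n,len(q),"z",np.median(q[:,2]).round(4),r); print(cv2.boxPoints(r).round(1).tolist())
H,S,V=[hsv[...,i].astype(int) for i in range(3)]
rect("stone",(Z>0.012)&(Z<.04),(255,185,345,270))
rect("bed",(H>25)&(H<45)&(S>80),(190,105,335,240))
rect("batten",(H<12)&(S>150),(190,105,310,210))
rect("finial",Z>0.01,(225,255,260,290))
rect("sand",Z>0.015,(150,215,222,295))
k=(H>20)&(H<35)&(S>150)&(V>120); 
rect("pencil",cv2.dilate(k.astype(np.uint8),np.ones((3,3)))>0,(340,155,390,200))
```

```text
bench [0.3915 0.2514 0.0018] [ 20  83 160]
bed [0.524  0.2154 0.005 ] [ 31  94 207]
stone [0.4261 0.1493 0.0219] [ 21  71 100]
finial [0.341  0.2644 0.0692] [ 17 116 203]
pencil [0.5228 0.0214 0.0093] [ 28 222 191]
sand [0.3752 0.371  0.0283] [ 16 162 184]
batten [0.562  0.2503 0.0185] [ 83  11 186]
stone 1963 z 0.022 ((429.63848876953125, 148.58213806152344), (49.979881286621094, 149.27059936523438), 43.938377380371094)
[[359.8999938964844, 185.0], [463.3999938964844, 77.5], [499.3999938964844, 112.19999694824219], [395.79998779296875, 219.6999969482422]]
bed 3470 z 0.006 ((497.070068359375, 191.54078674316406), (127.18585205078125, 260.35089111328125), 44.10288619995117)
[[360.79998779296875, 240.8000030517578], [542.0, 53.79999923706055], [633.2999877929688, 142.3000030517578], [452.1000061035156, 329.29998779296875]]Traceback (most recent call last):
  File "<stdin>", line 14, in <module>
  File "<stdin>", line 9, in rect
ValueError: attempt to get argmax of an empty sequence
```

Run:
```python
from h import *
P=np.load("topP.npy"); im=cv2.imread("pics/top0.png"); hsv=cv2.cvtColor(im,cv2.COLOR_BGR2HSV)
Z=P[...,2]; H,S,V=[hsv[...,i].astype(int) for i in range(3)]
print(hsv[178,225],hsv[170,240],hsv[260,230])
def rect(n,m,poly):
    k=np.zeros(m.shape,np.uint8); cv2.fillPoly(k,[np.array(poly)],1); k=k*m.astype(np.uint8)
    k=cv2.morphologyEx(k,cv2.MORPH_OPEN,np.ones((3,3)))
    l,lab,st,_=cv2.connectedComponentsWithStats(k)
    if l<2: print(n,"none");return
    i=1+st[1:,4].argmax(); q=P[lab==i]
    r=cv2.minAreaRect((q[:,:2]*1000).astype(np.float32)); print(n,len(q),"z",np.median(q[:,2]).round(4),np.round(r[0],1),np.round(r[1],1),round(r[2],2)); print(cv2.boxPoints(r).round(1).tolist())
bp=[(185,195),(298,102),(337,148),(228,241)]
rect("bed",(H>26)&(H<45)&(S>80)&(V>150),bp)
rect("batten",(Z>0.013)&(Z<.03),bp)
rect("board",(Z>0.0035)&(Z<.03),bp)
rect("finial",Z>0.01,[(225,255),(262,255),(262,290),(225,290)])
rect("sand",Z>0.015,[(150,215),(222,215),(222,295),(150,295)])
rect("pencil",cv2.dilate(((H>22)&(H<35)&(S>150)).astype(np.uint8),np.ones((2,2)))>0,[(340,155),(390,155),(390,200),(340,200)])
```

```text
[ 13 195 205] [ 13 200 195] [ 18  83 162]
bed 3373 z 0.006 [496.8 191.2] [126.2 260.3] 44.19
[[360.79998779296875, 240.60000610351562], [542.2999877929688, 53.900001525878906], [632.7999877929688, 141.89999389648438], [451.29998779296875, 328.5]]
batten 2050 z 0.0198 [563.8 249.6] [ 31.2 258.8] 39.94
[[468.79998779296875, 338.79998779296875], [634.9000244140625, 140.39999389648438], [658.7999877929688, 160.39999389648438], [492.70001220703125, 358.79998779296875]]
board 5713 z 0.0076 [538.5 229.3] [102.  260.6] 39.81
[[415.8999938964844, 296.70001220703125], [582.7000122070312, 96.5999984741211], [661.0999755859375, 161.89999389648438], [494.29998779296875, 362.1000061035156]]
finial 327 z 0.0655 [359.8 232.6] [ 35.9 108.8] 32.24
[[315.6000061035156, 269.0], [373.70001220703125, 177.0], [404.0, 196.10000610351562], [346.0, 288.20001220703125]]
sand 1737 z 0.0299 [400.3 321.5] [ 99.3 230.2] 25.04
[[306.6000061035156, 404.70001220703125], [404.0, 196.10000610351562], [494.0, 238.1999969482422], [396.5, 446.79998779296875]]
pencil 203 z 0.0055 [488.2 110.7] [ 79.9 226.2] 25.13
[[404.0, 196.10000610351562], [500.1000061035156, -8.600000381469727], [572.4000244140625, 25.299999237060547], [476.3999938964844, 230.10000610351562]]
```

Emit:
carry_out(
  plan=[
    [[0.03,0.18,-0.03],[0,0,6],0.09],
    [[0.03,0.18,-0.03],[0,0,6],0.09],
    [[0.03,0.18,-0.03],[0,0,6],0.09],
    [[0.03,0.18,-0.03],[0,0,6],0.09],
    [[0.09,0.45,-0.1],[0,0,13.1],0.09],
    [[0.09,0.45,-0.1],[0,0,13.1],0.09],
    [[0.09,0.45,-0.1],[0,0,13.1],0.09],
    [[0.09,0.45,-0.1],[0,0,13.1],0.09],
    [[0.09,0.45,-0.1],[0,0,13.1],0.09],
    [[0.09,0.45,-0.1],[0,0,13.1],0.09],
    [[0.09,0.45,-0.1],[0,0,13.1],0.09],
    [[0.094,0.66,-0.1],[0,0,13.1],0.09],
    [[0.094,0.66,-0.1],[0,0,13.1],0.09],
    [[0.094,0.66,-0.1],[0,0,13.1],0.09],
    [[0.094,0.66,-0.1],[0,0,13.1],0.09],
    [[0.094,0.66,-0.1],[0,0,13.1],0.09],
    [[0.094,0.68,-0.12],[0,0,13.1],0.09],
    [[0.094,0.693,-0.14],[0,0,13.1],0.09],
    [[0.094,0.693,-0.15],[0,0,13.1],0.09],
    [[0.094,0.693,-0.15],[0,0,13.1],0.09],
  ],
)

```text
time_s: 1.77
tool_pos: [0.3839, 0.1135, 0.0749]
eef_rot: [-179.8, 0.3, 40.0]
wrist_force: [-0.1, 0.3, -0.4]
opening: 0.0898
grasp_force: 0.0
```

Emit:
carry_out(
  plan=[
    [[0,0,-0.025],[0,0,0],0.09],
    [[0,0,-0.045],[0,0,0],0.09],
    [[0,0,-0.049],[0,0,0],0.09],
    [[0,0,-0.049],[0,0,0],0.09],
    [[0,0,-0.049],[0,0,0],0.09],
    [[0,0,-0.049],[0,0,0],0.09],
  ],
)

```text
time_s: 2.27
tool_pos: [0.3878, 0.1123, 0.0298]
eef_rot: [179.9, -0.1, 39.8]
wrist_force: [0.1, 0.0, 0.4]
opening: 0.0902
grasp_force: 0.0
```

Run:
```python
from h import *
s=monitor.state(); print(s["tool_pos"],s["eef_rot"],s["wrist_force"],s["opening"])
f=optics.grab_frame("scene"); save(f,"s1.png")
im=cv2.imread("pics/s1.png")[150:330,190:420]; cv2.imwrite("pics/s1c.png",cv2.resize(im,None,fx=3,fy=3,interpolation=cv2.INTER_CUBIC))
```

```text
[0.38777167 0.11232743 0.02983864] [ 1.79905593e+02 -1.14372346e-01  3.98141511e+01] [0.14594199 0.01767324 0.36986619] 0.09018851441812457
```

View pics/s1c.png

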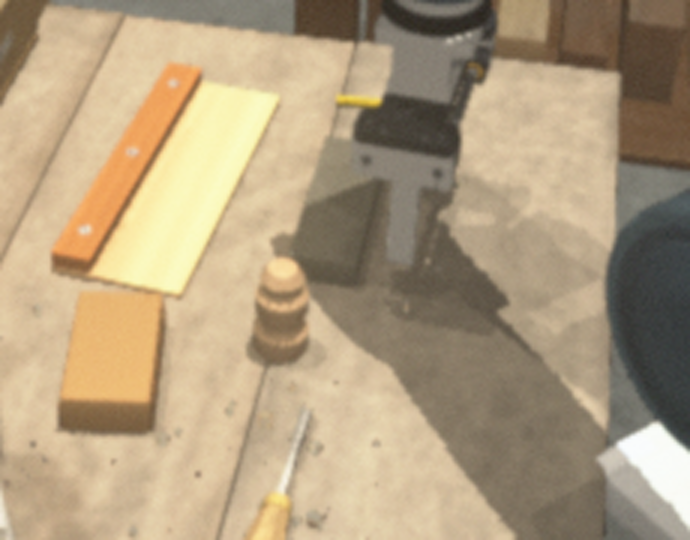

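The crop shows the fingertips on the bench just behind the stone (finger at about (405,260)), with the finial at (280,305) well clear. Now I'll push.

Emit:
carry_out(
  plan=[
    [[0.006,0.005,-0.002],[0,0,0],0.09],
    [[0.012,0.01,-0.002],[0,0,0],0.09],
    [[0.0155,0.013,-0.002],[0,0,0],0.09],
    [[0.019,0.016,-0.002],[0,0,0],0.09],
    [[0.023,0.019,-0.002],[0,0,0],0.09],
    [[0.0275,0.023,-0.002],[0,0,0],0.09],
    [[0.032,0.027,-0.002],[0,0,0],0.09],
    [[0.037,0.031,-0.002],[0,0,0],0.09],
    [[0.0415,0.035,-0.002],[0,0,0],0.09],
    [[0.046,0.0385,-0.002],[0,0,0],0.09],
    [[0.05,0.042,-0.002],[0,0,0],0.09],
    [[0.054,0.045,-0.002],[0,0,0],0.09],
    [[0.057,0.048,-0.002],[0,0,0],0.09],
    [[0.059,0.0495,-0.002],[0,0,0],0.09],
    [[0.06,0.05,-0.002],[0,0,0],0.09],
    [[0.06,0.05,-0.002],[0,0,0],0.09],
  ],
)

```text
time_s: 3.65
tool_pos: [0.4468, 0.1627, 0.0266]
eef_rot: [180.0, -0.0, 39.9]
wrist_force: [-0.2, -0.2, -0.5]
opening: 0.0898
grasp_force: 0.4
```

```bash
cat >> h.py <<'E'
C=np.array([.538,.2284]); A=np.radians(39.87); BX=np.array([np.cos(A),np.sin(A)]); BY=np.array([-BX[1],BX[0]])
def bf(p): d=(np.array(p)[...,:2]-C)*1000; return np.stack([d@BX,d@BY,np.array(p)[...,2]*1000],-1)
def st():
    s=monitor.state(); F=s["wrist_force"]; print("t",round(s["time_s"],2),"tcp board mm",bf(s["tool_pos"]).round(1),"rot",np.round(s["eef_rot"],1),"F along bx,by,z",(F[:2]@BX).round(1),(F[:2]@BY).round(1),F[2].round(1))
E
python3 - <<'E'
from h import *
st()
f=optics.grab_frame("top"); P=cloud(f); save(f,"t2.png"); B=bf(P)
hsv=cv2.cvtColor(f["image"],cv2.COLOR_RGB2HSV)
m=(f["depth"]>0)&(B[...,2]>14)&(B[...,2]<30)&(B[...,0]>-115)&(B[...,0]<-15)&(abs(B[...,1]-8)<95)
q=B[m]; r=cv2.minAreaRect(q[:,:2].astype(np.float32)); print(len(q),r,np.percentile(q,[1,99],axis=0).round(1).tolist())
E
```

```text
t 3.65 tcp board mm [-112.1    8.1   26.6] rot [180.   -0.   39.9] F along bx,by,z -0.2 0.0 -0.5
254 ((-64.64089965820312, 7.006500244140625), (21.110658645629883, 149.55258178710938), 0.04616989195346832) [[-74.4, -67.2, 17.6], [-54.2, 81.2, 25.6]]
```

Emit:
carry_out(
  plan=[
    [[0.0015,0.0013,0],[0,0,0],0.09],
    [[0.0027,0.0023,0],[0,0,0],0.09],
    [[0.0038,0.0032,0],[0,0,0],0.09],
    [[0.0046,0.0038,0],[0,0,0],0.09],
    [[0.0046,0.0038,0],[0,0,0],0.09],
    [[0.0046,0.0038,0],[0,0,0],0.09],
  ],
)

```text
time_s: 4.2
tool_pos: [0.4503, 0.1656, 0.0265]
eef_rot: [-180.0, 0.2, 39.9]
wrist_force: [-5.9, -6.2, 6.0]
opening: 0.0897
grasp_force: 4.3
```

```bash
python3 -c "
from h import *
st()"
```

```text
t 4.2 tcp board mm [-107.6    8.    26.5] rot [-180.     0.2   39.9] F along bx,by,z -8.5 -1.0 6.0
```

Run:
```python
from h import *
def arc(ths,p,x0=-106,z0=26,piv=-49.6):
    for th in ths:
        t=np.radians(th);c,s=np.cos(t),np.sin(t)
        X=piv-6*np.tan(t)-50*c+4.5*s-8+p*c; Z=22+50*s+4.5*c-p*s
        d=(X-x0)*BX/1000; print(th,(X-x0).round(2),"->",[round(d[0],4),round(d[1],4),round((Z-z0)/1000,4)])
arc(range(0,70,2),2.6)
```

```text
0 1.0 -> [np.float64(0.0008), np.float64(0.0006), np.float64(0.0005)]
2 0.98 -> [np.float64(0.0007), np.float64(0.0006), np.float64(0.0022)]
4 1.01 -> [np.float64(0.0008), np.float64(0.0006), np.float64(0.0038)]
6 1.1 -> [np.float64(0.0008), np.float64(0.0007), np.float64(0.0054)]
8 1.24 -> [np.float64(0.001), np.float64(0.0008), np.float64(0.0071)]
10 1.44 -> [np.float64(0.0011), np.float64(0.0009), np.float64(0.0087)]
12 1.7 -> [np.float64(0.0013), np.float64(0.0011), np.float64(0.0103)]
14 2.0 -> [np.float64(0.0015), np.float64(0.0013), np.float64(0.0118)]
16 2.36 -> [np.float64(0.0018), np.float64(0.0015), np.float64(0.0134)]
18 2.76 -> [np.float64(0.0021), np.float64(0.0018), np.float64(0.0149)]
20 3.21 -> [np.float64(0.0025), np.float64(0.0021), np.float64(0.0164)]
22 3.71 -> [np.float64(0.0028), np.float64(0.0024), np.float64(0.0179)]
24 4.26 -> [np.float64(0.0033), np.float64(0.0027), np.float64(0.0194)]
26 4.84 -> [np.float64(0.0037), np.float64(0.0031), np.float64(0.0208)]
28 5.47 -> [np.float64(0.0042), np.float64(0.0035), np.float64(0.0222)]
30 6.14 -> [np.float64(0.0047)
[... 714 characters left out ...]
(0.0109), np.float64(0.0091), np.float64(0.0352)]
52 15.08 -> [np.float64(0.0116), np.float64(0.0097), np.float64(0.0361)]
54 15.92 -> [np.float64(0.0122), np.float64(0.0102), np.float64(0.037)]
56 16.73 -> [np.float64(0.0128), np.float64(0.0107), np.float64(0.0378)]
58 17.5 -> [np.float64(0.0134), np.float64(0.0112), np.float64(0.0386)]
60 18.2 -> [np.float64(0.014), np.float64(0.0117), np.float64(0.0393)]
62 18.84 -> [np.float64(0.0145), np.float64(0.0121), np.float64(0.04)]
64 19.36 -> [np.float64(0.0149), np.float64(0.0124), np.float64(0.0406)]
66 19.76 -> [np.float64(0.0152), np.float64(0.0127), np.float64(0.0411)]
68 19.97 -> [np.float64(0.0153), np.float64(0.0128), np.float64(0.0416)]
```

Emit:
carry_out(
  plan=[
    [[0.0008,0.0006,0],[0,0,0],0.09],
    [[0.0008,0.0006,0.0005],[0,0,0],0.09],
    [[0.0008,0.0006,0.0022],[0,0,0],0.09],
    [[0.0008,0.0006,0.0038],[0,0,0],0.09],
    [[0.0008,0.0007,0.0054],[0,0,0],0.09],
    [[0.001,0.0008,0.0071],[0,0,0],0.09],
    [[0.0011,0.0009,0.0087],[0,0,0],0.09],
    [[0.0013,0.0011,0.0103],[0,0,0],0.09],
    [[0.0015,0.0013,0.0118],[0,0,0],0.09],
    [[0.0015,0.0013,0.0118],[0,0,0],0.09],
  ],
)

```text
time_s: 5.03
tool_pos: [0.4514, 0.1668, 0.0376]
eef_rot: [-180.0, 0.2, 39.9]
wrist_force: [-3.6, -5.6, -0.1]
opening: 0.09
grasp_force: 3.0
```

Run:
```python
from h import *
st()
f=optics.grab_frame("scene"); save(f,"s3.png")
f=optics.grab_frame("wrist"); save(f,"w3.png")
im=np.hstack([cv2.imread("pics/s3.png")[150:300,190:390],cv2.resize(cv2.imread("pics/w3.png"),(200,150))]); cv2.imwrite("pics/s3c.png",cv2.resize(im,None,fx=2,fy=2,interpolation=cv2.INTER_CUBIC))
```

```text
t 5.03 tcp board mm [-106.     8.2   37.6] rot [-180.     0.2   39.9] F along bx,by,z -6.4 -2.0 -0.1
```

View pics/s3c.png

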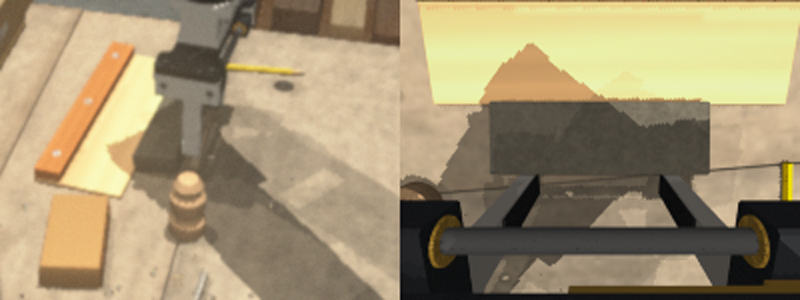

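The left crop is unclear on whether the stone has tilted. The right one (wrist view) shows the stone square against the board edge, with both fingers on its near side. I'll check the tilt from the wrist depth.

```bash
cat >> h.py <<'E'
from scipy.spatial.transform import Rotation as Ro
def wcloud():
    s=monitor.state(); f=optics.grab_frame("wrist"); h,w=f["depth"].shape; fl=h/2/np.tan(np.radians(f["fov_y"])/2)
    v,u=np.mgrid[:h,:w]; d=f["depth"]; c=np.stack([(u-f["cx"])/fl*d,(v-f["cy"])/fl*d,d,np.ones_like(d)],-1)
    T=np.eye(4); T[:3,:3]=Ro.from_euler("xyz",s["eef_rot"],degrees=True).as_matrix(); T[:3,3]=s["tool_pos"]
    B=bf((c@(T@np.array(f["tool_from_camera"])).T)[...,:3]); B[d<=0]=np.nan; return f,B
def prof(B,y=8,hw=20,lo=-120,hi=0,step=5):
    m=abs(B[...,1]-y)<hw; q=B[m]
    print([(x,round(float(np.nanmedian(k)),1)) for x in range(lo,hi,step) if len(k:=q[(q[:,0]>=x)&(q[:,0]<x+step),2])>3])
E
python3 - <<'E'
from h import *
st(); f,B=wcloud(); prof(B)
E
```

```text
t 5.13 tcp board mm [-106.     8.2   37.4] rot [-180.     0.2   39.9] F along bx,by,z -5.5 -2.7 -0.4
[(-120, 1.0), (-115, 0.8), (-110, 0.2), (-105, 1.1), (-95, 32.9), (-90, 140.1), (-85, 131.9), (-80, 129.7), (-75, 29.0), (-70, 27.9), (-65, 26.7), (-60, 25.6), (-55, 24.5), (-50, 23.3), (-45, 7.1), (-40, 6.9), (-35, 6.9), (-30, 6.9), (-25, 7.0), (-20, 6.9), (-15, 7.0), (-10, 7.0), (-5, 6.9)]
```

It is tilting: the profile gives 12 degrees, close to the commanded 14. I'll press a little more and continue.

Run:
```python
from h import *
def arc(ths,p,x0,z0,piv=-49.6):
    for th in ths:
        t=np.radians(th);c,s=np.cos(t),np.sin(t)
        X=piv-6*np.tan(t)-50*c+4.5*s-8+p*c; Z=22+50*s+4.5*c-p*s
        d=(X-x0)*BX/1000; print(th,*[round(float(v),4) for v in (d[0],d[1],(Z-z0)/1000)])
arc(range(14,68,2),4.2,-104,37.8)
```

```text
14 0.0012 0.001 -0.0004
16 0.0015 0.0012 0.0011
18 0.0018 0.0015 0.0026
20 0.0021 0.0017 0.0041
22 0.0025 0.002 0.0055
24 0.0029 0.0024 0.0069
26 0.0033 0.0027 0.0083
28 0.0037 0.0031 0.0097
30 0.0042 0.0035 0.011
32 0.0048 0.004 0.0123
34 0.0053 0.0044 0.0135
36 0.0059 0.0049 0.0148
38 0.0064 0.0054 0.0159
40 0.007 0.0059 0.0171
42 0.0077 0.0064 0.0182
44 0.0083 0.0069 0.0193
46 0.0089 0.0074 0.0203
48 0.0095 0.008 0.0212
50 0.0102 0.0085 0.0222
52 0.0108 0.009 0.0231
54 0.0114 0.0095 0.0239
56 0.012 0.01 0.0247
58 0.0125 0.0105 0.0254
60 0.0131 0.0109 0.0261
62 0.0135 0.0113 0.0268
64 0.0139 0.0116 0.0273
66 0.0141 0.0118 0.0279
```

Emit:
carry_out(
  plan=[
    [[0.0012,0.001,-0.0004],[0,0,0],0.09],
    [[0.0015,0.0012,0.0011],[0,0,0],0.09],
    [[0.0018,0.0015,0.0026],[0,0,0],0.09],
    [[0.0021,0.0017,0.0041],[0,0,0],0.09],
    [[0.0025,0.002,0.0055],[0,0,0],0.09],
    [[0.0029,0.0024,0.0069],[0,0,0],0.09],
    [[0.0033,0.0027,0.0083],[0,0,0],0.09],
    [[0.0037,0.0031,0.0097],[0,0,0],0.09],
    [[0.0042,0.0035,0.011],[0,0,0],0.09],
    [[0.0042,0.0035,0.011],[0,0,0],0.09],
  ],
)

```text
time_s: 6.02
tool_pos: [0.4547, 0.1695, 0.0485]
eef_rot: [-180.0, 0.4, 39.9]
wrist_force: [-7.0, -8.9, 2.8]
opening: 0.0901
grasp_force: 5.9
```

Run:
```python
from h import *
st(); f,B=wcloud(); prof(B)
```

```text
t 6.02 tcp board mm [-101.7    8.2   48.5] rot [-180.     0.4   39.9] F along bx,by,z -11.1 -2.3 2.8
[(-120, 1.0), (-115, 0.8), (-110, 0.2), (-105, 1.1), (-95, 29.4), (-90, 38.9), (-85, 151.1), (-80, 142.8), (-75, 140.5), (-70, 34.8), (-65, 32.2), (-60, 29.8), (-55, 27.4), (-50, 24.9), (-45, 22.2), (-40, 7.0), (-35, 7.0), (-30, 7.0), (-25, 7.0), (-20, 6.9), (-15, 6.9), (-10, 6.9), (-5, 7.0)]
```

Emit:
carry_out(
  plan=[
    [[0.0006,0.0005,0.0013],[0,0,0],0.09],
    [[0.0011,0.0009,0.0025],[0,0,0],0.09],
    [[0.0017,0.0014,0.0038],[0,0,0],0.09],
    [[0.0022,0.0019,0.0049],[0,0,0],0.09],
    [[0.0028,0.0024,0.0061],[0,0,0],0.09],
    [[0.0035,0.0029,0.0072],[0,0,0],0.09],
    [[0.0041,0.0034,0.0083],[0,0,0],0.09],
    [[0.0047,0.0039,0.0093],[0,0,0],0.09],
    [[0.0053,0.0045,0.0102],[0,0,0],0.09],
    [[0.0053,0.0045,0.0102],[0,0,0],0.09],
  ],
)

```text
time_s: 6.9
tool_pos: [0.4605, 0.1743, 0.0595]
eef_rot: [-180.0, 0.4, 39.9]
wrist_force: [-8.7, -9.4, 9.3]
opening: 0.0899
grasp_force: 7.6
```

Run:
```python
from h import *
st(); f,B=wcloud(); prof(B)
```

```text
t 6.9 tcp board mm [-94.2   8.1  59.5] rot [-180.     0.4   39.9] F along bx,by,z -12.7 -1.6 9.3
[(-120, 0.9), (-115, 0.8), (-110, 0.2), (-105, 0.9), (-90, 38.2), (-85, 42.4), (-80, 47.9), (-75, 162.1), (-70, 153.1), (-65, 149.2), (-60, 37.5), (-55, 33.0), (-50, 28.6), (-45, 24.3), (-40, 19.2), (-35, 6.9), (-30, 6.9), (-25, 6.9), (-20, 6.9), (-15, 6.9), (-10, 6.9), (-5, 6.9)]
```

Run:
```python
from h import *
def arc(ths,p,x0,z0,h,piv=-49.6):
    for th in ths:
        t=np.radians(th);c,s=np.cos(t),np.sin(t)
        X=piv-6*np.tan(t)-50*c+h*s-8+p*c; Z=22+50*s+h*c-p*s
        d=(X-x0)*BX/1000; print(th,*[round(float(v),4) for v in (d[0],d[1],(Z-z0)/1000)])
arc(range(40,76,2),4,-91.6,59,7)
```

```text
40 -0.0014 -0.0011 -0.0021
42 -0.0007 -0.0006 -0.001
44 -0.0 -0.0 -0.0
46 0.0007 0.0006 0.001
48 0.0013 0.0011 0.0019
50 0.002 0.0017 0.0027
52 0.0027 0.0023 0.0036
54 0.0034 0.0028 0.0043
56 0.004 0.0033 0.0051
58 0.0046 0.0038 0.0057
60 0.0051 0.0043 0.0063
62 0.0056 0.0047 0.0069
64 0.006 0.005 0.0074
66 0.0063 0.0053 0.0079
68 0.0065 0.0054 0.0083
70 0.0064 0.0054 0.0086
72 0.0061 0.0051 0.0089
74 0.0055 0.0046 0.0091
```

Emit:
carry_out(
  plan=[
    [[0.0007,0.0006,0.001],[0,0,0],0.09],
    [[0.0013,0.0011,0.0019],[0,0,0],0.09],
    [[0.002,0.0017,0.0027],[0,0,0],0.09],
    [[0.0027,0.0023,0.0036],[0,0,0],0.09],
    [[0.0034,0.0028,0.0043],[0,0,0],0.09],
    [[0.004,0.0033,0.0051],[0,0,0],0.09],
    [[0.0046,0.0038,0.0057],[0,0,0],0.09],
    [[0.0051,0.0043,0.0063],[0,0,0],0.09],
    [[0.0051,0.0043,0.0063],[0,0,0],0.09],
  ],
)

```text
time_s: 7.7
tool_pos: [0.4666, 0.1792, 0.0669]
eef_rot: [-180.0, 0.2, 39.9]
wrist_force: [-9.2, -6.8, 13.2]
opening: 0.0902
grasp_force: 8.6
```

Run:
```python
from h import *
st(); f,B=wcloud(); prof(B,step=3,lo=-100,hi=-25)
```

```text
t 7.7 tcp board mm [-86.3   8.1  66.9] rot [-180.     0.2   39.9] F along bx,by,z -11.4 0.7 13.2
[(-100, 1.0), (-97, 1.2), (-82, 44.5), (-79, 46.6), (-76, 48.7), (-73, 50.9), (-70, 53.5), (-67, 170.0), (-64, 176.0), (-61, 160.3), (-58, 157.8), (-55, 43.0), (-52, 38.9), (-49, 34.7), (-46, 30.6), (-43, 26.3), (-40, 22.1), (-37, 17.3), (-34, 7.0), (-31, 6.9), (-28, 7.0)]
```

Run:
```python
from h import *
def arc(ths,p,x0,z0,h,piv=-49.6):
    for th in ths:
        t=np.radians(th);c,s=np.cos(t),np.sin(t)
        X=piv-6*np.tan(t)-50*c+h*s-8+p*c; Z=22+50*s+h*c-p*s
        d=(X-x0)*BX/1000; print(th,*[round(float(v),4) for v in (d[0],d[1],(Z-z0)/1000)])
arc(range(54,80,2),4,-84.95,65.3,10)
```

```text
54 0.0001 0.0001 -0.0002
56 0.0008 0.0007 0.0004
58 0.0014 0.0012 0.001
60 0.002 0.0017 0.0015
62 0.0025 0.0021 0.002
64 0.003 0.0025 0.0024
66 0.0033 0.0028 0.0028
68 0.0035 0.0029 0.0031
70 0.0035 0.0029 0.0033
72 0.0032 0.0027 0.0035
74 0.0026 0.0022 0.0037
76 0.0014 0.0012 0.0038
78 -0.0005 -0.0004 0.0038
```

Emit:
carry_out(
  plan=[
    [[0.0008,0.0007,0.0005],[0,0,0],0.09],
    [[0.0014,0.0012,0.0011],[0,0,0],0.09],
    [[0.002,0.0017,0.0017],[0,0,0],0.09],
    [[0.0025,0.0021,0.0022],[0,0,0],0.09],
    [[0.003,0.0025,0.0028],[0,0,0],0.09],
    [[0.0034,0.0029,0.0033],[0,0,0],0.09],
    [[0.0037,0.0031,0.0037],[0,0,0],0.09],
    [[0.0037,0.0031,0.0037],[0,0,0],0.09],
  ],
)

```text
time_s: 8.42
tool_pos: [0.4713, 0.1831, 0.0711]
eef_rot: [-180.0, 0.0, 39.9]
wrist_force: [-7.2, -3.3, 11.8]
opening: 0.0899
grasp_force: 7.1
```

Run:
```python
from h import *
st(); f,B=wcloud(); prof(B,step=3,lo=-100,hi=-25)
```

```text
t 8.42 tcp board mm [-80.2   8.   71.1] rot [-180.     0.    39.9] F along bx,by,z -7.6 2.0 11.8
[(-100, 0.9), (-97, 0.9), (-94, 1.0), (-76, 49.4), (-73, 50.5), (-70, 52.0), (-67, 53.6), (-64, 172.3), (-61, 174.3), (-58, 180.2), (-55, 164.4), (-52, 161.8), (-49, 42.6), (-46, 36.9), (-43, 30.9), (-40, 24.8), (-37, 18.8), (-34, 7.1), (-31, 7.0), (-28, 6.9)]
```

Emit:
carry_out(
  plan=[
    [[0.0006,0.0005,0.0008],[0,0,0],0.09],
    [[0.0012,0.001,0.0016],[0,0,0],0.09],
    [[0.0014,0.0012,0.0018],[0,0,0],0.09],
    [[0.0015,0.0013,0.002],[0,0,0],0.09],
    [[0.0013,0.0011,0.0022],[0,0,0],0.09],
    [[0.0008,0.0006,0.0023],[0,0,0],0.09],
    [[0.0008,0.0006,0.0023],[0,0,0],0.09],
  ],
)

```text
time_s: 9.05
tool_pos: [0.4721, 0.1838, 0.0723]
eef_rot: [180.0, -0.1, 39.8]
wrist_force: [-2.7, -1.3, 5.1]
opening: 0.0898
grasp_force: 2.5
```

Run:
```python
from h import *
st(); f,B=wcloud(); prof(B,step=3,lo=-100,hi=-25)
```

```text
t 9.05 tcp board mm [-79.2   8.   72.3] rot [ 1.80e+02 -1.00e-01  3.98e+01] F along bx,by,z -2.9 0.7 5.1
[(-100, 1.0), (-97, 0.9), (-94, 0.9), (-91, 1.1), (-76, 49.4), (-73, 50.7), (-70, 52.1), (-67, 53.5), (-64, 55.0), (-61, 175.5), (-58, 181.8), (-55, 166.3), (-52, 163.9), (-49, 45.0), (-46, 38.8), (-43, 32.3), (-40, 25.9), (-37, 19.3), (-34, 7.3), (-31, 7.0), (-28, 7.0)]
```

Emit:
carry_out(
  plan=[
    [[0.0006,0.0005,-0.0007],[0,0,0],0.09],
    [[0.001,0.0008,-0.0002],[0,0,0],0.09],
    [[0.0014,0.0012,0.0004],[0,0,0],0.09],
    [[0.0018,0.0015,0.001],[0,0,0],0.09],
    [[0.0021,0.0018,0.0016],[0,0,0],0.09],
    [[0.0024,0.002,0.0022],[0,0,0],0.09],
    [[0.0026,0.0022,0.0028],[0,0,0],0.09],
    [[0.0026,0.0022,0.0028],[0,0,0],0.09],
  ],
)

```text
time_s: 9.77
tool_pos: [0.4745, 0.1859, 0.0744]
eef_rot: [180.0, -0.0, 39.8]
wrist_force: [-1.0, -0.7, -0.5]
opening: 0.09
grasp_force: 0.3
```

Run:
```python
from h import *
st(); f,B=wcloud(); prof(B,step=3,lo=-100,hi=-25)
```

```text
t 9.77 tcp board mm [-76.    8.   74.4] rot [180.   -0.   39.8] F along bx,by,z -1.2 0.1 -0.5
[(-100, 0.9), (-97, 0.9), (-94, 1.0), (-91, 1.9), (-76, 49.1), (-73, 50.7), (-70, 52.2), (-67, 53.6), (-64, 54.9), (-61, 56.3), (-58, 177.6), (-55, 183.6), (-52, 168.5), (-49, 166.2), (-46, 38.9), (-43, 32.4), (-40, 25.9), (-37, 19.4), (-34, 7.2), (-31, 6.9), (-28, 7.0)]
```

Emit:
carry_out(
  plan=[
    [[0.0004,0.0003,-0.001],[0,0,0],0.09],
    [[0.0005,0.0004,-0.0016],[0,0,0],0.09],
    [[0.0007,0.0006,-0.0011],[0,0,0],0.09],
    [[0.0009,0.0008,-0.0006],[0,0,0],0.09],
    [[0.0011,0.0009,-0.0001],[0,0,0],0.09],
    [[0.0013,0.0011,0.0004],[0,0,0],0.09],
    [[0.0012,0.001,0.0009],[0,0,0],0.09],
    [[0.0008,0.0007,0.0012],[0,0,0],0.09],
  ],
)

```text
time_s: 10.48
tool_pos: [0.475, 0.1865, 0.0755]
eef_rot: [-180.0, 0.0, 39.8]
wrist_force: [-0.6, -1.3, 0.5]
opening: 0.0902
grasp_force: 0.4
```

Run:
```python
from h import *
st(); f,B=wcloud(); prof(B,step=3,lo=-100,hi=-25); save(f,"w9.png")
```

```text
t 10.48 tcp board mm [-75.2   8.2  75.5] rot [-180.     0.    39.8] F along bx,by,z -1.3 -0.6 0.5
[(-100, 1.0), (-97, 1.1), (-79, 47.6), (-76, 48.9), (-73, 50.8), (-70, 52.6), (-67, 54.3), (-64, 56.2), (-61, 56.6), (-58, 178.4), (-55, 168.7), (-52, 170.1), (-49, 167.9), (-46, 33.9), (-43, 27.9), (-40, 23.1), (-37, 17.6), (-34, 6.9), (-31, 6.9), (-28, 6.9)]
```

Emit:
carry_out(
  plan=[
    [[0.0004,0.0003,-0.001],[0,0,0],0.09],
    [[0.0008,0.0006,-0.0018],[0,0,0],0.09],
    [[0.0012,0.001,-0.0026],[0,0,0],0.09],
    [[0.0016,0.0013,-0.0024],[0,0,0],0.09],
    [[0.002,0.0016,-0.002],[0,0,0],0.09],
    [[0.0023,0.0019,-0.0016],[0,0,0],0.09],
  ],
)

```text
time_s: 11.03
tool_pos: [0.478, 0.1888, 0.0758]
eef_rot: [-180.0, -0.0, 39.9]
wrist_force: [-4.7, -0.8, 11.2]
opening: 0.0902
grasp_force: 5.8
```

Run:
```python
from h import *
st(); f,B=wcloud(); prof(B,step=3,lo=-100,hi=-25)
```

```text
t 11.03 tcp board mm [-71.4   8.1  75.8] rot [-180.    -0.    39.9] F along bx,by,z -4.2 2.4 11.2
[(-100, 0.9), (-97, 0.9), (-94, 1.3), (-76, 49.2), (-73, 50.5), (-70, 52.1), (-67, 53.7), (-64, 55.2), (-61, 56.8), (-58, 57.4), (-55, 177.6), (-52, 178.6), (-49, 171.2), (-46, 169.1), (-43, 166.5), (-40, 24.5), (-37, 18.3), (-34, 7.1), (-31, 6.8), (-28, 7.0)]
```

Emit:
carry_out(
  plan=[
    [[0.0006,0.0005,0.0003],[0,0,0],0.09],
    [[0.0012,0.001,0.0007],[0,0,0],0.09],
    [[0.0017,0.0014,0.0011],[0,0,0],0.09],
    [[0.0022,0.0018,0.0015],[0,0,0],0.09],
    [[0.0022,0.0018,0.0015],[0,0,0],0.09],
  ],
)

```text
time_s: 11.5
tool_pos: [0.4803, 0.1907, 0.0768]
eef_rot: [-180.0, -0.1, 39.8]
wrist_force: [-2.5, 0.3, 8.8]
opening: 0.0902
grasp_force: 4.3
```

Run:
```python
from h import *
st(); f,B=wcloud(); prof(B,step=3,lo=-100,hi=-25)
f=optics.grab_frame("scene"); save(f,"s11.png")
im=np.hstack([cv2.imread("pics/s11.png")[150:300,190:390]]); cv2.imwrite("pics/s11c.png",cv2.resize(im,None,fx=4,fy=4,interpolation=cv2.INTER_CUBIC))
```

```text
t 11.5 tcp board mm [-68.4   8.1  76.8] rot [-1.80e+02 -1.00e-01  3.98e+01] F along bx,by,z -1.8 1.8 8.8
[(-100, 0.9), (-97, 1.0), (-94, 1.1), (-73, 50.9), (-70, 52.1), (-67, 53.4), (-64, 54.8), (-61, 56.1), (-58, 57.4), (-55, 58.0), (-52, 179.0), (-49, 179.4), (-46, 171.9), (-43, 170.1), (-40, 167.5), (-37, 19.1), (-34, 7.1), (-31, 6.9), (-28, 7.0)]
```

Emit:
carry_out(
  plan=[
    [[0.0006,0.0005,0.0002],[0,0,0],0.09],
    [[0.0012,0.001,0.0004],[0,0,0],0.09],
    [[0.0018,0.0015,0.0006],[0,0,0],0.09],
    [[0.0024,0.002,0.0008],[0,0,0],0.09],
    [[0.003,0.0025,0.001],[0,0,0],0.09],
    [[0.003,0.0025,0.001],[0,0,0],0.09],
  ],
)

```text
time_s: 12.1
tool_pos: [0.4835, 0.1934, 0.0778]
eef_rot: [180.0, -0.1, 39.8]
wrist_force: [-3.2, 1.1, 6.8]
opening: 0.09
grasp_force: 3.6
```

Run:
```python
from h import *
st(); f,B=wcloud(); prof(B,step=3,lo=-100,hi=-25)
```

```text
t 12.1 tcp board mm [-64.3   8.1  77.8] rot [ 1.80e+02 -1.00e-01  3.98e+01] F along bx,by,z -1.8 2.9 6.8
[(-100, 1.0), (-97, 1.0), (-94, 1.0), (-91, 1.0), (-70, 52.5), (-67, 53.5), (-64, 54.4), (-61, 55.5), (-58, 56.6), (-55, 57.7), (-52, 58.6), (-49, 55.8), (-46, 180.8), (-43, 187.2), (-40, 171.6), (-37, 169.4), (-34, 7.6), (-31, 7.0), (-28, 6.8)]
```

Emit:
carry_out(
  plan=[
    [[0.0008,0.0006,0.0003],[0,0,0],0.09],
    [[0.0015,0.0013,0.0006],[0,0,0],0.09],
    [[0.0023,0.0019,0.0009],[0,0,0],0.09],
    [[0.0031,0.0026,0.0012],[0,0,0],0.09],
    [[0.0038,0.0032,0.0015],[0,0,0],0.09],
    [[0.0038,0.0032,0.0015],[0,0,0],0.09],
  ],
)

```text
time_s: 12.65
tool_pos: [0.4868, 0.1962, 0.0784]
eef_rot: [180.0, -0.0, 39.8]
wrist_force: [-2.4, 1.3, 5.4]
opening: 0.0902
grasp_force: 2.6
```

Run:
```python
from h import *
st(); f,B=wcloud(); prof(B,step=3,lo=-100,hi=-25)
```

```text
t 12.65 tcp board mm [-59.9   8.1  78.4] rot [180.   -0.   39.8] F along bx,by,z -1.1 2.5 5.4
[(-100, 0.9), (-97, 1.1), (-94, 0.9), (-91, 1.0), (-88, 1.2), (-67, 53.8), (-64, 54.6), (-61, 55.3), (-58, 56.1), (-55, 57.0), (-52, 57.7), (-49, 58.4), (-46, 58.2), (-43, 181.1), (-40, 45.1), (-37, 173.2), (-34, 171.1), (-31, 168.8), (-28, 7.0)]
```

Emit:
carry_out(
  plan=[
    [[0,0,0.006],[0,0,0],0.09],
    [[0,0,0.015],[0,0,0],0.09],
    [[-0.012,-0.01,0.018],[0,0,0],0.09],
    [[-0.024,-0.02,0.018],[0,0,0],0.09],
    [[-0.028,-0.0235,0.018],[0,0,0],0.09],
    [[-0.028,-0.0235,0.018],[0,0,0],0.09],
  ],
)

```text
time_s: 13.2
tool_pos: [0.4577, 0.1719, 0.0961]
eef_rot: [-180.0, 0.0, 39.8]
wrist_force: [-0.2, -0.3, 0.3]
opening: 0.09
grasp_force: 0.0
```

Run:
```python
from h import *
st(); f,B=wcloud(); prof(B,step=3,lo=-120,hi=-25)
f=optics.grab_frame("scene"); save(f,"s12.png")
cv2.imwrite("pics/s12c.png",cv2.resize(cv2.imread("pics/s12.png")[150:300,190:390],None,fx=4,fy=4,interpolation=cv2.INTER_CUBIC))
```

```text
t 13.2 tcp board mm [-97.9   8.1  96.1] rot [-180.     0.    39.8] F along bx,by,z -0.4 -0.1 0.3
[(-120, 0.9), (-117, 0.8), (-114, 0.9), (-111, 0.3), (-102, 22.8), (-99, 23.0), (-96, 22.9), (-93, 22.9), (-90, 22.9), (-87, 22.9), (-84, 23.0), (-81, 199.1), (-78, 198.8), (-75, 191.5), (-72, 189.1), (-69, 186.7), (-66, 22.9), (-63, 23.0), (-60, 22.9), (-57, 23.0), (-54, 21.1), (-51, 1.0), (-48, 6.6), (-45, 6.9), (-42, 6.9), (-39, 6.8), (-36, 6.8), (-33, 7.0), (-30, 7.0), (-27, 7.0)]
```

View pics/s12c.png

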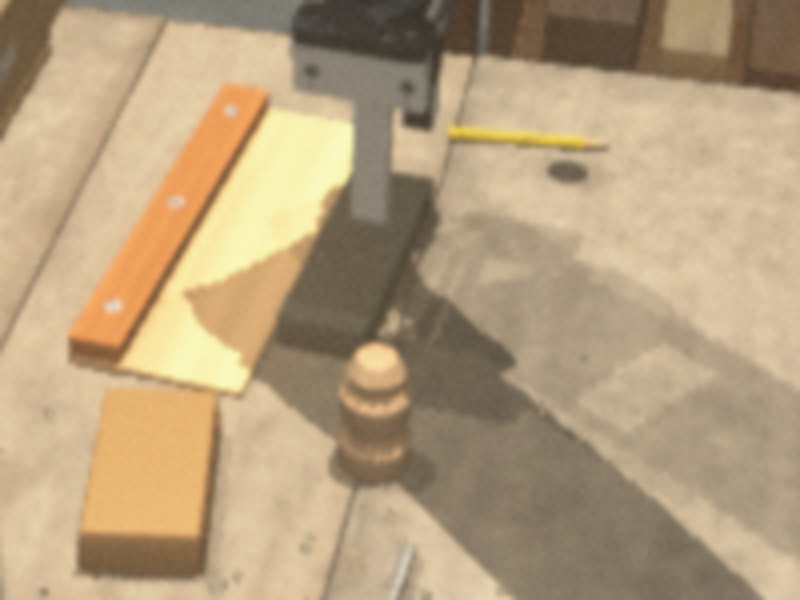

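The crop shows the stone lying flat again in front of the board, so it fell back when I lifted away quickly. The board and the bystanders haven't moved. I'll repeat the tip-up and unload gently only when the stone is nearer vertical.

Emit:
carry_out(
  plan=[
    [[-0.018,-0.015,0],[0,0,0],0.09],
    [[-0.018,-0.015,-0.02],[0,0,0],0.09],
    [[-0.018,-0.015,-0.045],[0,0,0],0.09],
    [[-0.018,-0.015,-0.064],[0,0,0],0.09],
    [[-0.018,-0.015,-0.07],[0,0,0],0.09],
    [[-0.018,-0.015,-0.0707],[0,0,0],0.09],
    [[-0.018,-0.015,-0.0707],[0,0,0],0.09],
    [[-0.015,-0.0125,-0.0707],[0,0,0],0.09],
    [[-0.012,-0.01,-0.0707],[0,0,0],0.09],
    [[-0.01,-0.0083,-0.0707],[0,0,0],0.09],
    [[-0.0085,-0.0071,-0.0707],[0,0,0],0.09],
    [[-0.0075,-0.0063,-0.0707],[0,0,0],0.09],
    [[-0.0067,-0.0056,-0.0707],[0,0,0],0.09],
    [[-0.0067,-0.0056,-0.0707],[0,0,0],0.09],
  ],
)

```text
time_s: 14.47
tool_pos: [0.4503, 0.1657, 0.0255]
eef_rot: [-180.0, 0.3, 39.9]
wrist_force: [-8.4, -8.9, 9.5]
opening: 0.0902
grasp_force: 6.0
```

Run:
```python
from h import *
st(); f,B=wcloud(); prof(B,step=3,lo=-120,hi=-40)
```

```text
t 14.47 tcp board mm [-107.6    8.1   25.5] rot [-180.     0.3   39.9] F along bx,by,z -12.2 -1.4 9.5
[(-120, 1.0), (-117, 1.0), (-114, 0.9), (-111, 0.0), (-108, 0.6), (-105, 1.9), (-99, 22.6), (-96, 23.0), (-93, 23.0), (-90, 128.2), (-87, 118.6), (-84, 120.1), (-81, 118.0), (-78, 24.1), (-75, 23.0), (-72, 23.0), (-69, 23.0), (-66, 22.9), (-63, 23.0), (-60, 23.0), (-57, 23.0), (-54, 23.0), (-51, 22.9), (-48, 7.3), (-45, 7.0), (-42, 7.0)]
```

```bash
cat >> h.py <<'E'
def arc(ths,p,x0,z0,h,piv=-49.6):
    out=[]
    for th in ths:
        t=np.radians(th);c,s=np.cos(t),np.sin(t)
        X=piv-6*np.tan(t)-50*c+h*s-8+p*c; Z=22+50*s+h*c-p*s
        d=(X-x0)*BX/1000; out.append([round(float(v),4) for v in (d[0],d[1],(Z-z0)/1000)])
    print(out)
E
python3 - <<'E'
from h import *
arc(range(2,38,2),4,-105.1,25,3.5)
E
```

```text
[[0.0011, 0.0009, 0.0021], [0.0011, 0.0009, 0.0037], [0.0011, 0.001, 0.0053], [0.0012, 0.001, 0.0069], [0.0013, 0.0011, 0.0084], [0.0015, 0.0013, 0.01], [0.0017, 0.0014, 0.0115], [0.0019, 0.0016, 0.013], [0.0022, 0.0018, 0.0145], [0.0025, 0.0021, 0.016], [0.0029, 0.0024, 0.0175], [0.0032, 0.0027, 0.0189], [0.0037, 0.0031, 0.0203], [0.0041, 0.0034, 0.0217], [0.0046, 0.0038, 0.023], [0.0051, 0.0042, 0.0243], [0.0056, 0.0047, 0.0256], [0.0061, 0.0051, 0.0269]]
```

Emit:
carry_out(
  plan=[
    [[0.0011,0.0009,0.0005],[0,0,0],0.09],
    [[0.0011,0.0009,0.0021],[0,0,0],0.09],
    [[0.0011,0.0009,0.0037],[0,0,0],0.09],
    [[0.0011,0.001,0.0053],[0,0,0],0.09],
    [[0.0012,0.001,0.0069],[0,0,0],0.09],
    [[0.0013,0.0011,0.0084],[0,0,0],0.09],
    [[0.0015,0.0013,0.01],[0,0,0],0.09],
    [[0.0017,0.0014,0.0115],[0,0,0],0.09],
    [[0.0019,0.0016,0.013],[0,0,0],0.09],
    [[0.0022,0.0018,0.0145],[0,0,0],0.09],
    [[0.0025,0.0021,0.016],[0,0,0],0.09],
    [[0.0029,0.0024,0.0175],[0,0,0],0.09],
    [[0.0032,0.0027,0.0189],[0,0,0],0.09],
    [[0.0037,0.0031,0.0203],[0,0,0],0.09],
    [[0.0041,0.0034,0.0217],[0,0,0],0.09],
    [[0.0046,0.0038,0.023],[0,0,0],0.09],
    [[0.0051,0.0042,0.0243],[0,0,0],0.09],
    [[0.0056,0.0047,0.0256],[0,0,0],0.09],
  ],
)

```text
time_s: 16.02
tool_pos: [0.4553, 0.1701, 0.0503]
eef_rot: [-180.0, 0.4, 39.9]
wrist_force: [-5.6, -8.7, 2.5]
opening: 0.09
grasp_force: 5.1
```

Run:
```python
from h import *
st(); f,B=wcloud(); prof(B,step=3,lo=-120,hi=-25)
```

```text
t 16.02 tcp board mm [-100.9    8.3   50.3] rot [-180.     0.4   39.9] F along bx,by,z -9.9 -3.1 2.5
[(-120, 1.0), (-117, 1.1), (-114, 0.9), (-111, 0.1), (-108, 0.5), (-105, 1.0), (-93, 29.9), (-90, 35.5), (-87, 40.8), (-84, 45.6), (-81, 153.3), (-78, 158.9), (-75, 143.6), (-72, 140.9), (-69, 36.8), (-66, 35.1), (-63, 33.4), (-60, 31.7), (-57, 29.9), (-54, 28.3), (-51, 26.6), (-48, 24.8), (-45, 23.1), (-42, 20.9), (-39, 7.0), (-36, 7.0), (-33, 6.9), (-30, 7.0), (-27, 7.0)]
```

Run:
```python
from h import *
arc(range(32,66,2),4.2,-97.8,50.6,6)
```

```text
[[0.0006, 0.0005, 0.0008], [0.0012, 0.001, 0.002], [0.0018, 0.0015, 0.0032], [0.0024, 0.002, 0.0043], [0.003, 0.0025, 0.0054], [0.0037, 0.0031, 0.0065], [0.0043, 0.0036, 0.0075], [0.005, 0.0042, 0.0085], [0.0056, 0.0047, 0.0095], [0.0063, 0.0053, 0.0103], [0.0069, 0.0058, 0.0112], [0.0076, 0.0063, 0.012], [0.0082, 0.0068, 0.0127], [0.0088, 0.0073, 0.0134], [0.0093, 0.0078, 0.0141], [0.0098, 0.0081, 0.0147], [0.0101, 0.0085, 0.0152]]
```

Emit:
carry_out(
  plan=[
    [[0.0006,0.0005,0.0008],[0,0,0],0.09],
    [[0.0012,0.001,0.002],[0,0,0],0.09],
    [[0.0018,0.0015,0.0032],[0,0,0],0.09],
    [[0.0024,0.002,0.0043],[0,0,0],0.09],
    [[0.003,0.0025,0.0054],[0,0,0],0.09],
    [[0.0037,0.0031,0.0065],[0,0,0],0.09],
    [[0.0043,0.0036,0.0075],[0,0,0],0.09],
    [[0.005,0.0042,0.0085],[0,0,0],0.09],
    [[0.0056,0.0047,0.0095],[0,0,0],0.09],
    [[0.0063,0.0053,0.0103],[0,0,0],0.09],
    [[0.0069,0.0058,0.0112],[0,0,0],0.09],
    [[0.0076,0.0063,0.012],[0,0,0],0.09],
    [[0.0082,0.0068,0.0127],[0,0,0],0.09],
    [[0.0088,0.0073,0.0134],[0,0,0],0.09],
    [[0.0088,0.0073,0.0134],[0,0,0],0.09],
  ],
)

```text
time_s: 17.32
tool_pos: [0.4649, 0.178, 0.0653]
eef_rot: [-180.0, 0.3, 39.9]
wrist_force: [-9.3, -7.1, 12.8]
opening: 0.0904
grasp_force: 8.3
```

Run:
```python
from h import *
st(); f,B=wcloud(); prof(B,step=3,lo=-120,hi=-25)
```

```text
t 17.32 tcp board mm [-88.4   8.1  65.3] rot [-180.     0.3   39.9] F along bx,by,z -11.7 0.5 12.8
[(-120, 0.9), (-117, 1.0), (-114, 1.0), (-111, 0.2), (-108, 0.4), (-105, 1.1), (-102, 0.9), (-99, 1.1), (-84, 43.1), (-81, 45.0), (-78, 47.3), (-75, 49.7), (-72, 52.4), (-69, 168.4), (-66, 174.3), (-63, 158.7), (-60, 156.2), (-57, 43.7), (-54, 39.8), (-51, 36.0), (-48, 32.0), (-45, 28.2), (-42, 24.5), (-39, 20.5), (-36, 7.3), (-33, 7.0), (-30, 7.0), (-27, 7.0)]
```

Run:
```python
from h import *
arc(range(54,72,2),3.7,-86.4,64,9.5)
```

```text
[[0.0008, 0.0006, 0.001], [0.0015, 0.0012, 0.0017], [0.0021, 0.0017, 0.0023], [0.0027, 0.0022, 0.0028], [0.0032, 0.0027, 0.0033], [0.0036, 0.003, 0.0038], [0.004, 0.0033, 0.0042], [0.0042, 0.0035, 0.0045], [0.0041, 0.0035, 0.0048]]
```

Emit:
carry_out(
  plan=[
    [[0.0008,0.0006,0.001],[0,0,0],0.09],
    [[0.0015,0.0012,0.0017],[0,0,0],0.09],
    [[0.0021,0.0017,0.0023],[0,0,0],0.09],
    [[0.0027,0.0022,0.0028],[0,0,0],0.09],
    [[0.0033,0.0027,0.0033],[0,0,0],0.09],
    [[0.0039,0.0032,0.0038],[0,0,0],0.09],
    [[0.0045,0.0037,0.0042],[0,0,0],0.09],
    [[0.0051,0.0042,0.0046],[0,0,0],0.09],
    [[0.0057,0.0047,0.005],[0,0,0],0.09],
  ],
)

```text
time_s: 18.12
tool_pos: [0.4717, 0.1835, 0.0713]
eef_rot: [-180.0, 0.1, 39.9]
wrist_force: [-9.6, -4.4, 15.4]
opening: 0.0898
grasp_force: 8.9
```

Run:
```python
from h import *
st(); f,B=wcloud(); prof(B,step=3,lo=-120,hi=-25)
```

```text
t 18.12 tcp board mm [-79.7   8.   71.3] rot [-1.80e+02  1.00e-01  3.99e+01] F along bx,by,z -10.2 2.8 15.4
[(-120, 1.0), (-117, 1.0), (-114, 0.9), (-111, 0.1), (-108, 0.5), (-105, 0.9), (-102, 0.9), (-99, 0.9), (-96, 1.0), (-93, 1.0), (-75, 50.0), (-72, 51.2), (-69, 52.5), (-66, 53.8), (-63, 173.6), (-60, 174.3), (-57, 180.0), (-54, 164.4), (-51, 161.7), (-48, 42.7), (-45, 36.6), (-42, 30.1), (-39, 23.7), (-36, 16.7), (-33, 6.9), (-30, 7.1), (-27, 7.0)]
```

Emit:
carry_out(
  plan=[
    [[0.0006,0.0005,0.0004],[0,0,0],0.09],
    [[0.0012,0.001,0.0008],[0,0,0],0.09],
    [[0.0018,0.0015,0.0012],[0,0,0],0.09],
    [[0.0024,0.002,0.0016],[0,0,0],0.09],
    [[0.003,0.0025,0.002],[0,0,0],0.09],
    [[0.0036,0.003,0.0023],[0,0,0],0.09],
    [[0.0042,0.0035,0.0026],[0,0,0],0.09],
    [[0.0048,0.004,0.0029],[0,0,0],0.09],
    [[0.0048,0.004,0.0029],[0,0,0],0.09],
  ],
)

```text
time_s: 18.92
tool_pos: [0.4777, 0.1885, 0.0749]
eef_rot: [-180.0, -0.1, 39.9]
wrist_force: [-6.7, -0.2, 14.6]
opening: 0.0899
grasp_force: 7.6
```

Run:
```python
from h import *
st(); f,B=wcloud(); prof(B,step=3,lo=-120,hi=-25)
```

```text
t 18.92 tcp board mm [-71.8   8.   74.9] rot [-1.80e+02 -1.00e-01  3.99e+01] F along bx,by,z -5.2 4.1 14.6
[(-120, 1.0), (-117, 0.9), (-114, 0.9), (-111, 0.1), (-108, 0.5), (-105, 0.8), (-102, 1.0), (-99, 0.9), (-96, 1.0), (-93, 1.0), (-90, 1.0), (-87, 0.9), (-84, 2.1), (-66, 53.9), (-63, 54.8), (-60, 55.5), (-57, 56.4), (-54, 178.1), (-51, 184.3), (-48, 169.1), (-45, 166.7), (-42, 43.4), (-39, 32.0), (-36, 20.9), (-33, 7.2), (-30, 7.0), (-27, 7.0)]
```

Emit:
carry_out(
  plan=[
    [[0.0006,0.0005,0.0006],[0,0,0],0.09],
    [[0.0012,0.001,0.001],[0,0,0],0.09],
    [[0.0018,0.0015,0.0014],[0,0,0],0.09],
    [[0.0024,0.002,0.0017],[0,0,0],0.09],
    [[0.003,0.0025,0.002],[0,0,0],0.09],
    [[0.0036,0.003,0.0022],[0,0,0],0.09],
    [[0.0042,0.0035,0.0024],[0,0,0],0.09],
    [[0.0042,0.0035,0.0024],[0,0,0],0.09],
  ],
)

```text
time_s: 19.63
tool_pos: [0.4822, 0.1922, 0.0768]
eef_rot: [-180.0, -0.2, 39.8]
wrist_force: [-3.2, 2.2, 9.6]
opening: 0.0899
grasp_force: 4.8
```

Run:
```python
from h import *
st(); f,B=wcloud(); prof(B,step=3,lo=-120,hi=-25)
```

```text
t 19.63 tcp board mm [-66.1   8.   76.8] rot [-180.    -0.2   39.8] F along bx,by,z -1.0 3.8 9.6
[(-120, 0.9), (-117, 1.0), (-114, 0.8), (-111, -0.0), (-108, 0.4), (-105, 1.0), (-102, 1.0), (-99, 0.9), (-96, 1.0), (-93, 1.0), (-90, 1.0), (-87, 0.9), (-84, 1.0), (-81, 1.0), (-60, 55.7), (-57, 56.2), (-54, 56.7), (-51, 57.1), (-48, 180.0), (-45, 186.4), (-42, 170.8), (-39, 168.2), (-36, 31.1), (-33, 11.5), (-30, 6.9), (-27, 6.9)]
```

Emit:
carry_out(
  plan=[
    [[0.0006,0.0005,0.0004],[0,0,0],0.09],
    [[0.0012,0.001,0.0007],[0,0,0],0.09],
    [[0.0018,0.0015,0.001],[0,0,0],0.09],
    [[0.0024,0.002,0.0012],[0,0,0],0.09],
    [[0.003,0.0025,0.0014],[0,0,0],0.09],
    [[0.0036,0.003,0.0016],[0,0,0],0.09],
    [[0.0042,0.0035,0.0018],[0,0,0],0.09],
    [[0.0042,0.0035,0.002],[0,0,0],0.09],
  ],
)

```text
time_s: 20.35
tool_pos: [0.4859, 0.1954, 0.0778]
eef_rot: [180.0, -0.1, 39.8]
wrist_force: [-1.3, 1.4, 5.7]
opening: 0.0903
grasp_force: 2.8
```

Run:
```python
from h import *
st(); f,B=wcloud(); prof(B,step=3,lo=-120,hi=-15)
```

```text
t 20.35 tcp board mm [-61.2   8.1  77.8] rot [ 1.80e+02 -1.00e-01  3.98e+01] F along bx,by,z -0.1 1.9 5.7
[(-120, 1.0), (-117, 1.0), (-114, 0.9), (-111, 0.1), (-108, 0.5), (-105, 1.0), (-102, 1.0), (-99, 1.0), (-96, 1.1), (-93, 1.0), (-90, 1.0), (-87, 0.9), (-84, 1.0), (-81, 1.0), (-78, 0.9), (-75, 1.3), (-57, 56.3), (-54, 56.7), (-51, 56.9), (-48, 56.9), (-45, 180.1), (-42, 181.1), (-39, 186.7), (-36, 171.2), (-33, 167.7), (-30, 7.0), (-27, 7.0), (-24, 6.9), (-21, 6.9), (-18, 7.0)]
```

Emit:
carry_out(
  plan=[
    [[0,0,0.0004],[0,0,0],0.09],
    [[0,0,0.0008],[0,0,0],0.09],
    [[0,0,0.0012],[0,0,0],0.09],
    [[0,0,0.0017],[0,0,0],0.09],
    [[0,0,0.0025],[0,0,0],0.09],
    [[0,0,0.004],[0,0,0],0.09],
    [[0,0,0.008],[0,0,0],0.09],
    [[0,0,0.014],[0,0,0],0.09],
    [[0,0,0.014],[0,0,0],0.09],
  ],
)

```text
time_s: 21.15
tool_pos: [0.486, 0.1947, 0.0922]
eef_rot: [179.9, -0.1, 39.8]
wrist_force: [0.2, -0.0, -0.3]
opening: 0.0903
grasp_force: 0.0
```

Run:
```python
from h import *
st(); f,B=wcloud(); prof(B,step=3,lo=-90,hi=-15)
```

```text
t 21.15 tcp board mm [-61.6   7.5  92.2] rot [ 1.799e+02 -1.000e-01  3.980e+01] F along bx,by,z 0.1 -0.2 -0.3
[(-90, 1.0), (-87, 0.9), (-84, 1.0), (-81, 1.0), (-78, 1.0), (-75, 0.9), (-72, 0.9), (-54, 56.8), (-51, 56.9), (-48, 56.9), (-45, 195.0), (-42, 185.7), (-39, 187.4), (-36, 185.2), (-33, 56.9), (-30, 7.0), (-27, 7.0), (-24, 7.0), (-21, 6.9), (-18, 7.0)]
```

The stone now stands upright on the board, spanning board x from -54 to -32 with its top at 56 mm. Next I'll go behind it and push high.

Emit:
carry_out(
  plan=[
    [[-0.004,-0.0033,0.002],[0,0,0],0.09],
    [[-0.009,-0.0075,0.002],[0,0,0],0.09],
    [[-0.011,-0.0092,0],[0,0,0],0.09],
    [[-0.011,-0.0092,-0.008],[0,0,0],0.09],
    [[-0.011,-0.0092,-0.018],[0,0,0],0.09],
    [[-0.011,-0.0092,-0.0235],[0,0,0],0.09],
    [[-0.011,-0.0092,-0.0235],[0,0,0],0.09],
    [[-0.009,-0.0075,-0.0235],[0,0,0],0.09],
    [[-0.007,-0.0058,-0.0235],[0,0,0],0.09],
    [[-0.005,-0.0042,-0.0235],[0,0,0],0.09],
    [[-0.003,-0.0025,-0.0235],[0,0,0],0.09],
    [[-0.001,-0.0008,-0.0235],[0,0,0],0.09],
    [[0.001,0.0008,-0.0235],[0,0,0],0.09],
    [[0.003,0.0025,-0.0235],[0,0,0],0.09],
    [[0.0045,0.0038,-0.0235],[0,0,0],0.09],
    [[0.0045,0.0038,-0.0235],[0,0,0],0.09],
  ],
)

```text
time_s: 22.53
tool_pos: [0.4899, 0.1986, 0.0674]
eef_rot: [180.0, -0.0, 39.9]
wrist_force: [-0.8, -0.6, 1.2]
opening: 0.0899
grasp_force: 0.4
```

Run:
```python
from h import *
st(); f,B=wcloud(); prof(B,step=3,lo=-90,hi=0)
```

```text
t 22.53 tcp board mm [-56.    8.   67.4] rot [180.   -0.   39.9] F along bx,by,z -1.0 0.1 1.2
[(-90, 0.9), (-87, 0.9), (-84, 1.0), (-81, 1.0), (-78, 1.0), (-75, 0.9), (-72, 1.0), (-69, 1.0), (-66, 1.0), (-63, 1.6), (-45, 59.6), (-42, 59.6), (-39, 170.3), (-36, 160.5), (-33, 162.0), (-30, 159.8), (-27, 56.8), (-24, 55.1), (-21, 6.9), (-18, 6.9), (-15, 6.9), (-12, 7.0), (-9, 6.9), (-6, 6.9), (-3, 6.9)]
```

Emit:
carry_out(
  plan=[
    [[0.0008,0.0006,0],[0,0,0],0.09],
    [[0.0016,0.0013,0],[0,0,0],0.09],
    [[0.0024,0.002,0],[0,0,0],0.09],
    [[0.0032,0.0027,0],[0,0,0],0.09],
    [[0.004,0.0033,0],[0,0,0],0.09],
    [[0.0048,0.004,0],[0,0,0],0.09],
    [[0.0056,0.0047,0],[0,0,0],0.09],
    [[0.0064,0.0053,0],[0,0,0],0.09],
    [[0.0072,0.006,0],[0,0,0],0.09],
    [[0.008,0.0067,0],[0,0,0],0.09],
    [[0.008,0.0067,0],[0,0,0],0.09],
    [[0.008,0.0067,0],[0,0,0],0.09],
  ],
)

```text
time_s: 23.58
tool_pos: [0.4976, 0.2051, 0.0672]
eef_rot: [-180.0, -0.0, 39.8]
wrist_force: [-0.3, -0.7, -0.2]
opening: 0.0901
grasp_force: 0.0
```

Run:
```python
from h import *
st(); f,B=wcloud(); prof(B,step=3,lo=-90,hi=40)
```

```text
t 23.58 tcp board mm [-46.    8.   67.2] rot [-180.    -0.    39.8] F along bx,by,z -0.6 -0.3 -0.2
[(-90, 1.1), (-87, 1.0), (-84, 1.0), (-81, 1.0), (-78, 0.9), (-75, 1.0), (-72, 0.9), (-69, 0.9), (-66, 1.0), (-63, 1.0), (-60, 1.0), (-57, 0.9), (-54, 0.8), (-51, 1.1), (-48, 6.8), (-45, 7.1), (-42, 7.0), (-39, 7.1), (-33, 28.5), (-30, 29.6), (-27, 170.5), (-24, 176.6), (-21, 160.9), (-18, 158.4), (-15, 29.1), (-12, 29.0), (-9, 28.9), (-6, 29.0), (-3, 29.0), (0, 29.0), (3, 29.0), (6, 28.9), (9, 29.0), (12, 29.0), (15, 28.9), (18, 25.0), (21, 20.9), (24, 20.9), (27, 20.9), (30, 21.0), (33, 21.1), (36, 21.1), (39, 20.9)]
```

The stone lies flat and upside down on the bed, from about -32 to +18. Now I'll push it home.

Emit:
carry_out(
  plan=[
    [[-0.003,-0.0025,0],[0,0,0],0.09],
    [[-0.007,-0.0058,0],[0,0,0],0.09],
    [[-0.007,-0.0058,-0.01],[0,0,0],0.09],
    [[-0.007,-0.0058,-0.024],[0,0,0],0.09],
    [[-0.007,-0.0058,-0.0315],[0,0,0],0.09],
    [[-0.007,-0.0058,-0.0315],[0,0,0],0.09],
    [[-0.004,-0.0033,-0.0315],[0,0,0],0.09],
    [[-0.001,-0.0008,-0.0315],[0,0,0],0.09],
    [[0.001,0.0008,-0.0315],[0,0,0],0.09],
    [[0.003,0.0025,-0.0315],[0,0,0],0.09],
    [[0.0045,0.0038,-0.0315],[0,0,0],0.09],
    [[0.0055,0.0046,-0.0315],[0,0,0],0.09],
    [[0.0063,0.0053,-0.0315],[0,0,0],0.09],
    [[0.0063,0.0053,-0.0315],[0,0,0],0.09],
  ],
)

```text
time_s: 24.8
tool_pos: [0.5024, 0.2092, 0.0357]
eef_rot: [-180.0, 0.3, 39.9]
wrist_force: [-6.6, -6.1, 8.1]
opening: 0.0897
grasp_force: 4.6
```

Run:
```python
from h import *
st(); f,B=wcloud(); prof(B,step=3,lo=-60,hi=30)
```

```text
t 24.8 tcp board mm [-39.6   8.1  35.7] rot [-180.     0.3   39.9] F along bx,by,z -9.0 -0.4 8.1
[(-60, 1.0), (-57, 0.9), (-54, 0.8), (-51, 1.1), (-48, 6.7), (-45, 7.0), (-42, 7.0), (-39, 7.0), (-30, 28.8), (-27, 29.0), (-24, 28.9), (-21, 138.7), (-18, 144.7), (-15, 129.6), (-12, 127.4), (-9, 28.9), (-6, 28.9), (-3, 29.0), (0, 29.0), (3, 29.0), (6, 28.9), (9, 29.0), (12, 28.8), (15, 29.0), (18, 28.4), (21, 20.9), (24, 20.9), (27, 20.9)]
```

Emit:
carry_out(
  plan=[
    [[-0.002,-0.0017,0],[0,0,0],0.09],
    [[-0.008,-0.0067,0],[0,0,0],0.09],
    [[-0.015,-0.0125,0.005],[0,0,0],0.09],
    [[-0.02,-0.017,0.03],[0,0,0],0.09],
    [[-0.03,-0.025,0.065],[0,0,0],0.09],
    [[-0.04,-0.05,0.1],[0,0,0],0.09],
    [[-0.05,-0.08,0.13],[0,0,0],0.09],
    [[-0.06,-0.11,0.15],[0,0,0],0.09],
    [[-0.07,-0.14,0.16],[0,0,0],0.09],
    [[-0.08,-0.17,0.16],[0,0,0],0.09],
    [[-0.09,-0.2,0.16],[0,0,0],0.09],
    [[-0.09,-0.22,0.16],[0,0,0],0.09],
    [[-0.09,-0.24,0.16],[0,0,0],0.09],
    [[-0.09,-0.25,0.16],[0,0,0],0.09],
    [[-0.09,-0.25,0.16],[0,0,0],0.09],
  ],
)

```text
time_s: 26.1
tool_pos: [0.4138, -0.0409, 0.1958]
eef_rot: [180.0, -0.0, 39.7]
wrist_force: [-0.3, 0.1, -0.2]
opening: 0.0898
grasp_force: 0.0
```

Run:
```python
from h import *
st()
f=optics.grab_frame("top"); save(f,"tend.png"); B=bf(cloud(f)); ok=f["depth"]>0
m=ok&(B[...,2]>24)&(B[...,2]<35)&(abs(B[...,0])<45)&(abs(B[...,1])<130)
r=cv2.minAreaRect(B[m][:,:2].astype(np.float32)); print(r,np.median(B[m][:,2]))
```

```text
t 26.1 tcp board mm [-268.  -127.1  195.8] rot [180.   -0.   39.7] F along bx,by,z -0.2 0.3 -0.2
((4.658050537109375, -0.4537506103515625), (73.40911865234375, 242.56155395507812), 0.3720763027667999) 27.901348007020534
```

View pics/tend.png

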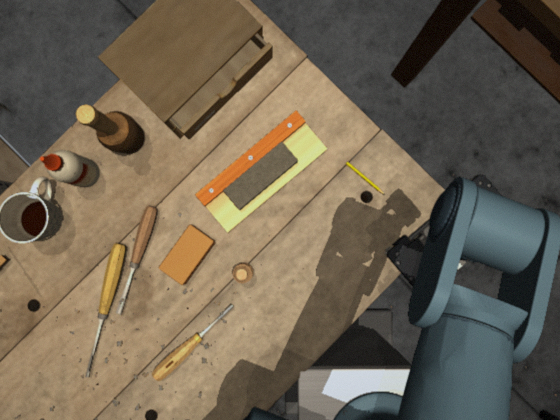

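The final view shows the stone on the bed at about (262,177), parallel to the batten and against it. The finial (243,272), pencil (365,178) and sanding block (187,254) are where they started.

```bash
python3 -c "
from station import manip
print(manip.sign_off())"
```

```text
the job is handed in; nothing more can be done
None
```

The oilstone lies upside down on the board with its long side pushed against the batten, between the board's ends; the finial, pencil and sanding block look unmoved, and I handed in at about 26 s. On the first try the stone fell back flat on the bench when I pulled the fingers away, and I tipped it up again from there.

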